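Take up the brake of a sculptor's turntable through its adjuster slot

TASK

The brake of the turntable carrying the gilded head has gone slack. Take the flat-bladed adjusting key from the wooden stand, reach through the slot in the brake housing and work the star wheel round tooth by tooth, in the direction that takes up the brake, until you feel the shoe bear firmly on the turntable's rim; do not force it beyond that. Then put the key back upright in the stand, leaving the head and the other things alone.

Things in the scene. Friction and masses are not known exactly. Their poses are not given: they have to be found in the camera images.
- brake_unit: fixed grey cast base with the brake's adjuster housing, a closed box 110 mm along x and 80 mm along y (45 mm to the -y side of the slot), its steel cover's top 80 mm above the table. Origin on the table below the middle of the slot. Its y axis points level to the turntable, whose upright axis is 165 mm away; its x axis points roughly towards the robot. Pressing the key on it with 25 N or more damages it
- slot (a point): middle of the access slot, at the top face of the 4 mm cover, 80 mm above the table. The slot is 38 mm long along x, 14 mm wide along y; axes as the brake unit. Pushing the star wheel's upper teeth along it towards +x (towards the robot, to the right for someone at the slot facing the turntable) takes up the brake; the other way slackens it
- wheel_axis (a point): centre of the steel star wheel below the slot, 40 mm above the table; it turns on a level screw along y. 10 teeth, tip radius 30 mm, root radius 19 mm, 5 mm thick, 10 mm wide along y. How they stand is not known: a blade over a tooth is stopped 10 mm below the cover's top, one over a space (8 to 13 mm wide) can go 20 mm down. Point fixed; the wheel stays as left, under load springing back a little
- brake_shoe: brake shoe, a lined steel block 56 mm wide, moved along the brake unit's y by the screw, 0.6 mm a tooth; origin on its lining face. Turning the wheel takes about 4 N at the teeth while the shoe is clear; after about 1 to 6 teeth (found by feel) it meets the rim and this climbs steeply, some 30 N a tooth. 7 to 9 N: it bears firmly; stop. Over 180 N on the rim, about 11 N at the teeth, is forced
- turntable: turntable: steel disc of radius 95 mm, whose 45 mm high rim is the brake drum (slightly out of true), on an upright axis, with a gilded crowned head on it, up to 300 mm above the table and within 75 mm of the axis. Origin on the axis, 12 mm above the table
- key: adjusting key, loose, 130 mm long, 0.12 kg: a flat steel blade 60 mm long, 9 mm (its x) by 4 mm (its y), below a light wooden handle with flat sides, 26 mm (x) by 20 mm (y) by 70 mm high. It stands upright in one of the stand's two holes, its handle resting on the board. Origin at the blade's tip, z up along the key
- key_grip (a point): middle of the key's wooden handle, 95 mm above the blade's tip, 35 mm above the stand's top as it stands there; axes as the key: pinch it along y (20 mm)
- awl_grip (a point): middle of the round turned handle (26 mm wide, 62 mm high) of an awl that stands in the stand's other hole; leave it
- stand: fixed wooden stand, an open bridge 140 mm (x) by 70 mm (y), its board's top 75 mm above the table. Origin on the table below its middle
- hole_a (a point): mouth of the first hole in the stand's board, 75 mm above the table; the hole is 14 mm along x by 10 mm along y and goes through the 12 mm board; axes as the stand
- hole_b (a point): mouth of the second hole, 70 mm from the first along the stand's x, of the same size; key and awl may stand either way round
- bowl: brass bowl, 110 mm across, 50 mm high, origin under its middle; leave it
- jar: amber glass jar with brass lid, 56 mm across, 60 mm high, origin under its middle; leave it
- water: water bottle, 62 mm across, 190 mm high, origin under its middle; leave it
Things that resemble listed ones, but are neither listed nor needed, are in the scene too. Leave any black look-alike of the key alone. Leave any red look-alike of the stand alone.

How it is judged:
By the outcome, as a careful person would: the job done as asked, in the order asked, and still so for the second after the job is handed in, with the robot touching nothing.
It also fails if it takes over 72 s, if anything falls off the work surface, if the arm or the gripper's body presses on something with over 40 N, if the wrist force passes 120 N, or if a joint passes its speed limit or range.

ROBOT

A 6-joint arm with a two-finger parallel gripper is mounted at the origin on the work surface. World frame = base frame: x ahead of the robot, y to its left, z up, the work surface at z = 0. Lengths are in m, angles in rad, forces in N, time in s.
With the tool pointing down it reaches from about 0.25 to 0.775 m from the base axis. Payload 8.9 kg.
Tool frame: the origin (TCP) lies midway between the tips of the shut fingers; the grasp point (between the pads) lies 19 mm behind it (bot.grasp_offset is the distance from the TCP to the grasp point, in m); x points along the fingers, y is the direction in which the jaws open and shut, and the axes are right-handed (so a half turn about x gives the same grasp; the last joint's range is limited). The gripper opens to 85 mm and grips with 20 to 120 N. Pads are 22 mm wide; open, the fingers measure 114 mm over their backs; the gripper's body (76 mm by 85 mm) begins 54 mm behind the grasp point. The pads swing forward as they close: fully open they stand 13 mm farther back than shut.
Start: joints at [-1.478, 0.291, -0.153, 1.127, 0, 1.431], TCP at [0.121, -0.511, 0.231] pointing down, gripper open.
Joint ranges: [-2.52, 2.52], [-0.91, 1.74], [-1.3, 1.37], [-1.96, 2.02], [-1.52, 1.47], [-3.14, 3.14]. Speed limits (rad/s): [2.22, 2.22, 2.79, 3.14, 3.14, 3.14].

INTERFACE

Orientations are given as a 3x3 rotation matrix whose columns are the frame's x, y, z axes.
In Python, from bench import bot gives the robot as it stands.
- The arm moves only by the shell command python3 -m crank 'ROWS'. ROWS is JSON, a list of rows, each a list of 7 numbers: the shift along the tool's x, y, z in mm, then the turn, a rotation vector about the tool's x, y, z in degrees, then the gripper command: -1 is shut, 1 is fully open, values between are in proportion. A call has 1 to 10 rows; each row is the pose to reach, as a shift and turn from the pose commanded when the call began, along the tool's axes at that moment; what a row does not reach only later rows make up. A row lasts 1/8 s, in which the tool goes at most 62.5 mm and 10.7 degrees, less where a joint would pass 70% of its speed; a pose out of reach is approached as far as the arm can. A call with a gripper value outside its range is refused whole. The fingers move at their own pace and stop on an object; the grip force is fixed at half the most. Time passes only in rows, so rows that repeat a pose let the fingers close. It gives the time, the measured TCP pose, the force and the opening at its end, in the units of the state.
- bot.get_state(): the state, without advancing time (a new reading comes with each control period).
- bot.read_camera(name): name is "scene" or "top"; returns the picture (400x640x3 uint8, red, green, blue); there is no depth.
- bot.camera_info(name): a dict with "fx", "fy", "cx", "cy" (pixels), "xyz" and "rotation" of the camera in the world. Camera axes: x right, y up, looking along -z (the intrinsics and any distortion apply to the point x, -y, -z); pixel columns grow to the right and rows downward; lengths in m; the calibration is good to about 2 mm. A picture is of the moment at which its call begins. camera_info takes no time and is no camera call.
- bot.job_done(): hands the job in, once; it reports no verdict.
Trained networks look in the newest picture that a camera, given by its name, has taken for a name from the list of things; names that differ only in an ending like _2 or _b are one class to them, and where a whole thing is asked for, a point or a joint stands for the part that bears it (a point fixed in the world has none). Each returns a list of dicts, best first, with "score" (0 to 1); they miss things now and then, are a little off and sometimes report something else, mostly with a low value. They report only what shows in the picture. A call takes as long as a camera call. They do not tell look-alikes from the thing itself.
- bot.find_in(camera, target): "bbox" ([left, top, right, bottom] in pixels, round what is visible of it).
- bot.silhouettes(camera, target): "mask" (400x640 bool, what is visible of it) and "bbox" ([left, top, right, bottom] in pixels, round what is visible of it).
The state is a dict: "time_s": time; "joint_positions": joint angles; "qd": joint speeds; "joint_efforts": joint torques, N m; "position": TCP position; "orientation": TCP orientation; "contact_force": force on the tool from outside, world axes, zero at the start; "wrist_torque": the same for the moment, N m; "opening": finger opening in m.
Only numpy, scipy, OpenCV 4.12 (cv2) and the standard library are available. Lean on these libraries where they do the work, as an engineer would, in place of code of your own. Each camera call takes 0.05 s, during which the arm holds its last target. There are 200 camera calls.

## Working session

There is one attempt and no reset: what is moved stays moved. The work goes in short steps, Python scripts to look and compute and a shell command to move; the robot and the scene stay as the last step left them, time stands still between calls to the robot, and variables do not carry over. Pictures are saved under pics/ and viewed, about 8 in all and at most 12, crops included, and the job is handed in when it is done.

```bash
mkdir -p pics; python3 - <<'E'
from bench import bot
import cv2,numpy as np
for c in("scene","top"):
    im=bot.read_camera(c); cv2.imwrite(f"pics/{c}0.png",im[:,:,::-1]); i=bot.camera_info(c); print(c,i)
    for t in("key","key_grip","awl_grip","stand","hole_a","brake_unit","slot","turntable","brake_shoe","bowl"):
        print(t,[(round(d["score"],2),np.round(d["bbox"]).tolist()) for d in bot.find_in(c,t)[:4]])
print(bot.get_state(),bot.grasp_offset)
E
```

```text
scene {'fx': 439.41229542253495, 'fy': 439.41229542253495, 'cx': 317.2616307872912, 'cy': 198.41321162425942, 'xyz': array([ 1.26533685, -0.12600039,  1.05497628]), 'rotation': array([[ 0.19284087, -0.77449092,  0.60247507],
       [ 0.98121157,  0.14843997, -0.1232454 ],
       [ 0.00602107,  0.61492226,  0.78856474]])}
key [(0.7, [442.0, 148.0, 456.0, 182.0]), (0.63, [418.0, 148.0, 425.0, 172.0])]
key_grip [(0.8, [445.0, 147.0, 459.0, 178.0]), (0.7, [417.0, 148.0, 422.0, 171.0])]
awl_grip []
stand [(0.82, [404.0, 159.0, 432.0, 211.0]), (0.71, [367.0, 121.0, 393.0, 165.0])]
hole_a [(0.92, [366.0, 119.0, 395.0, 171.0]), (0.56, [403.0, 159.0, 433.0, 210.0])]
brake_unit [(0.91, [197.0, 133.0, 310.0, 234.0]), (0.75, [405.0, 159.0, 432.0, 212.0])]
slot [(0.81, [198.0, 131.0, 310.0, 234.0])]
turntable [(0.63, [199.0, 138.0, 266.0, 228.0])]
brake_shoe [(0.78, [257.0, 183.0, 277.0, 220.0]), (0.42, [419.0, 148.0, 428.0, 171.0])]
bowl [(0.93, [346.0, 250.0, 387.0, 294.0])]
top {'fx': 496.8263458994474, 'fy': 496.8263458994474, 'cx': 322.60478041617955, 'cy': 194.19618720159028, 'xyz': array([
[... 1077 characters left out ...]
      4.04805668e-05,  1.43147627e+00]), 'qd': array([-0.00188122,  0.00037674, -0.00109679, -0.001799  , -0.00060029,
       -0.00139861]), 'joint_efforts': array([-7.12061228e-04, -5.37034178e+01,  3.31645989e+01,  1.75002635e-03,
       -4.26850847e-04, -9.70581482e-06]), 'position': array([ 0.12063526, -0.51095448,  0.23130552]), 'orientation': array([[ 3.99149974e-05,  2.29768933e-01, -9.73245208e-01],
       [ 7.96944864e-06, -9.73245209e-01, -2.29768933e-01],
       [-9.99999999e-01,  1.41499866e-06, -4.06782117e-05]]), 'contact_force': array([ 0.1691716 , -0.20764106,  0.25273285]), 'wrist_torque': array([-0.01337207, -0.03712697, -0.01756556]), 'opening': 0.08534009074570495} 0.0187
```

```bash
python3 - <<'E'
import cv2,numpy as np
s=cv2.imread("pics/scene0.png");t=cv2.imread("pics/top0.png")
a=cv2.resize(s[110:300,180:480],(790,500),interpolation=cv2.INTER_CUBIC)
b=cv2.resize(t[100:320,140:440],(790,579),interpolation=cv2.INTER_CUBIC)
cv2.imwrite("pics/a.png",a);cv2.imwrite("pics/b.png",b)
E
```

```text
(no output)
```

View pics/a.png

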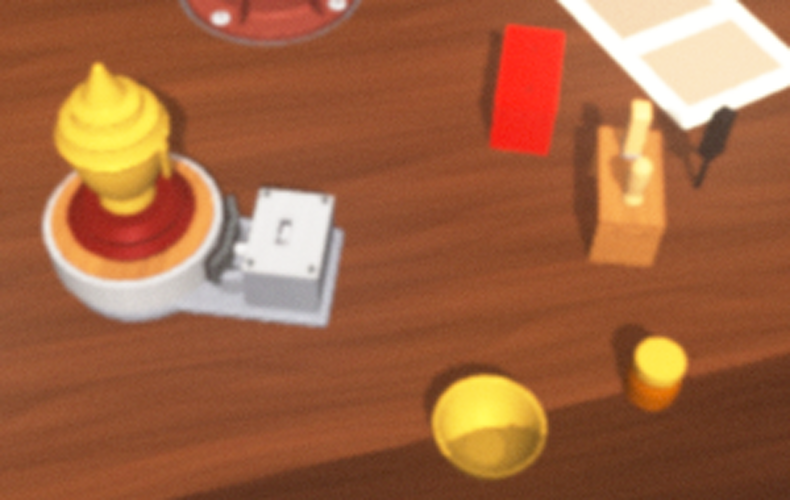

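View pics/b.png

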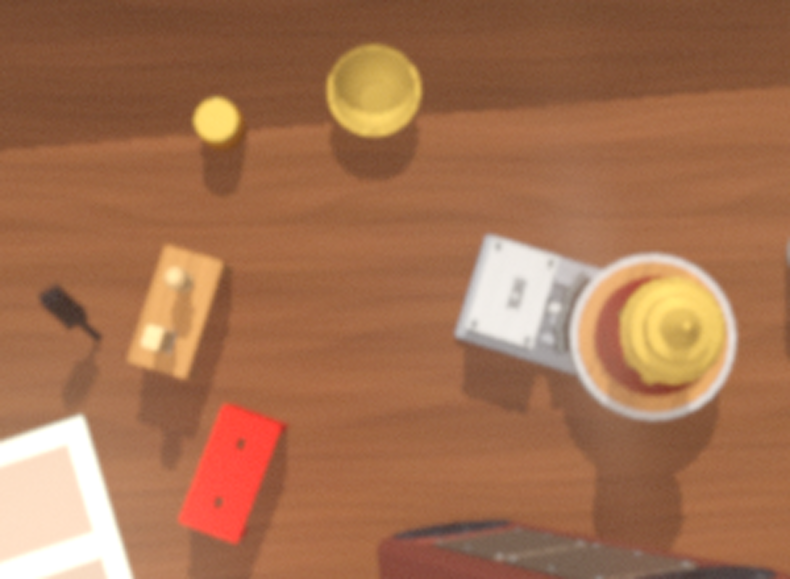

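```bash
cat > h.py <<'E'
import cv2,numpy as np
from bench import bot
from scipy.optimize import minimize
C={c:bot.camera_info(c) for c in("scene","top")}
def proj(c,P):
    i=C[c];p=(np.atleast_2d(P)-i["xyz"])@i["rotation"]
    return np.c_[i["cx"]+i["fx"]*p[:,0]/-p[:,2], i["cy"]-i["fy"]*p[:,1]/-p[:,2]]
def back(c,uv,z):
    i=C[c];uv=np.atleast_2d(uv);d=np.c_[(uv[:,0]-i["cx"])/i["fx"],-(uv[:,1]-i["cy"])/i["fy"],-np.ones(len(uv))]@i["rotation"].T
    return i["xyz"]+d*((z-i["xyz"][2])/d[:,2])[:,None]
def rect(p,x0,x1,y0,y1,z,n=40):
    t=np.linspace(.05,.95,n)[:,None];k=np.array([[x0,y0],[x1,y0],[x1,y1],[x0,y1]])
    q=np.vstack([a+(b-a)*t for a,b in zip(k,np.roll(k,-1,0))])
    c,s=np.cos(p[2]),np.sin(p[2])
    return np.c_[p[0]+c*q[:,0]-s*q[:,1],p[1]+s*q[:,0]+c*q[:,1],np.full(len(q),z)]
def grad(path):
    im=cv2.GaussianBlur(cv2.imread(path).astype(np.float32),(0,0),1.2)
    return np.minimum(sum(np.hypot(cv2.Sobel(im[:,:,k],5,1,0),cv2.Sobel(im[:,:,k],5,0,1)) for k in range(3)),250)
def fit(cams,p0,box,G):
    def cost(p):
        P=rect(p,*box);s=0
        for c in cams:
            uv=proj(c,P).astype(np.float32);s-=cv2.remap(G[c],uv[None,:,0],uv[None,:,1],1).mean()
        return s
    best=None
    for dx in(-.006,0,.006):
        for dy in(-.006,0,.006):
            r=minimize(cost,np.array(p0)+[dx,dy,0],method="Nelder-Mead",options=dict(initial_simplex=np.array(p0)+[dx,dy,0]+np.array([[0,0,0],[.005,0,0],[0,.005,0],[0,0,.06]])))
            if best is None or r.fun<best.fun:best=r
    return best.x,best.fun
E
python3 - <<'E'
from h import *
b=lambda x,y:(140+x*300/790,100+y*220/579)
s=lambda x,y:(180+x*300/790,110+y*190/500)
np.set_printoptions(precision=4,suppress=True)
SC=back("top",[b(167,245),b(224,264),b(186,380),b(127,361)],.075);print("stand corners",SC,np.linalg.norm(SC-np.roll(SC,1,0),axis=1))
BC=back("top",[b(489,235),b(562,258),b(530,358),b(458,337)],.08);print("cover",BC,np.linalg.norm(BC-np.roll(BC,1,0),axis=1))
print("slot",back("top",b(517,293),.08),back("scene",s(284,232),.08))
print("key top",back("top",b(155,337),.145),back("scene",s(640,103),.145),"awl",back("top",b(176,277),.137))
T=back("top",b(655,337),.057);print("tt",T,back("scene",s(132,218),.057))
G={c:grad(f"pics/{c}0.png") for c in C}
m=SC.mean(0);d=SC[0]-SC[3];p0=[m[0],m[1],np.arctan2(d[1],d[0])]
for cams in(["top"],["scene"],["top","scene"]):print("stand",cams,fit(cams,p0,(-.07,.07,-.035,.035,.075),G))
m=BC.mean(0);d=BC[3]-BC[0];yaw=np.arctan2(d[1],d[0]);p0=[m[0]+.005*-np.sin(yaw)*1,m[1]+.005*np.cos(yaw),yaw]
for cams in(["top"],["scene"],["top","scene"]):print("brake",cams,fit(cams,p0,(-.055,.055,-.045,.035,.08),G))
E
```

```text
stand corners [[0.5694 0.345  0.075 ]
 [0.5458 0.2793 0.075 ]
 [0.4132 0.323  0.075 ]
 [0.4365 0.3902 0.075 ]] [0.1404 0.0697 0.1396 0.0712]
cover [[ 0.5724 -0.0281  0.08  ]
 [ 0.5436 -0.1122  0.08  ]
 [ 0.4287 -0.0717  0.08  ]
 [ 0.4548  0.0106  0.08  ]] [0.1238 0.0889 0.1218 0.0863]
slot [[ 0.5041 -0.0588  0.08  ]] [[ 0.504  -0.0547  0.08  ]]
key top [[0.4597 0.3429 0.145 ]] [[0.4507 0.3505 0.145 ]] awl [[0.526  0.3217 0.137 ]]
tt [[ 0.4504 -0.2205  0.057 ]] [[ 0.4351 -0.2146  0.057 ]]
stand ['top'] (array([ 0.4931,  0.336 , -0.3282]), np.float64(-249.9130401611328))
stand ['scene'] (array([ 0.4915,  0.3404, -0.2932]), np.float64(-215.2438201904297))
stand ['top', 'scene'] (array([ 0.4919,  0.3365, -0.3232]), np.float64(-463.4061584472656))
brake ['top'] (array([ 0.5058, -0.0554,  2.8212]), np.float64(-242.18661499023438))
brake ['scene'] (array([ 0.5031, -0.0597,  2.8326]), np.float64(-246.5425262451172))
brake ['top', 'scene'] (array([ 0.5052, -0.0563,  2.7944]), np.float64(-484.38037109375))
```

```bash
python3 - <<'E'
from h import *
for c in C:
    bot.read_camera(c)
    for d in bot.find_in(c,"water")[:3]:
        b=d["bbox"];print(c,d["score"],np.round(b),back(c,[(b[0]+b[2])/2,(b[1]+b[3])/2],.1),back(c,[(b[0]+b[2])/2,(b[1]+b[3])/2],.19))
t=cv2.imread("pics/top0.png");s=cv2.imread("pics/scene0.png")
def dr(im,c,P,col):
    for u,v in proj(c,P): cv2.circle(im,(int(u*8*4),int(v*8*4)),2*8,col,-1,shift=3)
def ov(c,im,box):
    x0,y0,x1,y1=box;o=cv2.resize(im,None,fx=4,fy=4,interpolation=cv2.INTER_CUBIC)
    dr(o,c,rect((.492,.3368,-.324),-.07,.07,-.035,.035,.075),(255,0,0))
    dr(o,c,rect((.505,-.0565,2.81),-.055,.055,-.045,.035,.08),(255,0,0))
    dr(o,c,rect((.505,-.0565,2.81),-.019,.019,-.007,.007,.08,15),(0,0,255))
    dr(o,c,rect((.458,.347,-.324),-.013,.013,-.01,.01,.145,15),(0,255,0))
    dr(o,c,[(.458,.347,.075)],(255,255,0))
    return o[y0*4:y1*4,x0*4:x1*4]
a=ov("top",t,(180,185,275,255));b=ov("top",t,(300,185,370,245));c=ov("scene",s,(395,135,465,220));d=ov("scene",s,(260,170,320,245))
p=lambda i:cv2.copyMakeBorder(i,0,340-i.shape[0],0,390-i.shape[1],0)[:300]
cv2.imwrite("pics/ov.png",np.vstack([np.hstack([p(a),p(b)]),np.hstack([p(c),p(d)])]))
E
```

```text
scene 0.56 [135. 202. 172. 260.] [[ 0.56113959 -0.41536636  0.1       ]] [[ 0.62750538 -0.38809559  0.19      ]]
top 0.67 [438. 181. 471. 209.] [[ 0.54326137 -0.41843043  0.1       ]] [[ 0.53384502 -0.39180653  0.19      ]]
top 0.48 [316. 192. 417. 261.] [[ 0.45577133 -0.14673788  0.1       ]] [[ 0.45164615 -0.13654526  0.19      ]]
top 0.31 [265. 120. 300. 151.] [[0.73800787 0.09912631 0.1       ]] [[0.71681374 0.09444969 0.19      ]]
```

View pics/ov.png

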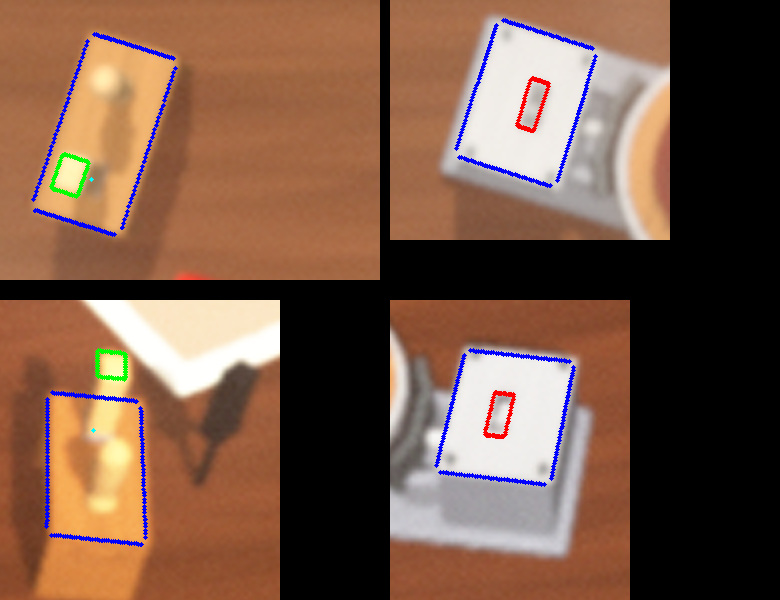

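```bash
python3 -m crank '[[0,-757,-525,-148,0,0,1],[0,-757,-525,-148,0,0,1],[0,-757,-525,-148,0,0,1],[0,-757,-525,-148,0,0,1],[0,-757,-525,-148,0,0,1],[0,-757,-525,-148,0,0,1],[0,-757,-525,-148,0,0,1],[0,-757,-525,-148,0,0,1],[0,-757,-525,-148,0,0,1],[0,-757,-525,-148,0,0,1]]'
cat > go.py <<'E'
import sys
from h import *
# shift (mm, tool axes) and turn about tool x (deg) to world TCP x y z, tool-y angle deg
def go(x,y,z,a):
    s=bot.get_state();R=s["orientation"];d=R.T@(np.array([x,y,z])-s["position"])*1000
    D=np.array([[0,np.cos(np.radians(a)),0],[0,np.sin(np.radians(a)),0],[-1,0,0]]);D[:,2]=np.cross(D[:,0],D[:,1])
    rv=np.degrees(cv2.Rodrigues(R.T@D)[0].ravel())
    print("t",s["time_s"],"pos",np.round(s["position"],4),"q",np.round(s["joint_positions"],2),"shift",d.round(1),"rv",rv.round(2),"F",s["contact_force"].round(1),"op",s["opening"])
go(*map(float,sys.argv[1:5]))
E
python3 go.py .458 .347 .2 71.4
```

```text
time_s: 2.55
position: [0.3468, 0.0627, 0.2318]
orientation: [[0.002, 0.872, 0.489], [-0.0, 0.489, -0.872], [-1.0, 0.001, 0.001]]
contact_force: [0.8, -1.3, -0.3]
opening: 0.0859
t 2.55 pos [0.3468 0.0627 0.2318] q [-0.03 -0.05 -0.54  1.07 -0.    1.03] shift [  31.9  236.  -193.7] rv [-42.14   0.09  -0.05] F [ 0.8 -1.3 -0.3] op 0.08590947593586185
```

```bash
python3 -m crank '[[30,236,-194,-42,0,0,1],[30,236,-194,-42,0,0,1],[30,236,-194,-42,0,0,1],[30,236,-194,-42,0,0,1],[30,236,-194,-42,0,0,1],[30,236,-194,-42,0,0,1],[30,236,-194,-42,0,0,1]]'
python3 go.py .458 .347 .083 71.4
python3 - <<'E'
from h import *
a=[]
for c,b in(("top",(170,190,260,265)),("scene",(385,130,475,205))):
    im=bot.read_camera(c)[:,:,::-1];a.append(cv2.resize(im[b[1]:b[3],b[0]:b[2]],None,fx=4.3,fy=4.3,interpolation=cv2.INTER_CUBIC))
cv2.imwrite("pics/c1.png",np.hstack(a))
E
```

```text
time_s: 3.42
position: [0.4585, 0.3443, 0.2009]
orientation: [[-0.001, 0.327, 0.945], [-0.001, 0.945, -0.327], [-1.0, -0.001, -0.001]]
contact_force: [0.0, 0.5, -0.4]
opening: 0.0853
t 3.425 pos [0.4585 0.3443 0.2009] q [ 0.52  0.4  -0.07  1.1  -0.    0.85] shift [117.9   2.5  -1.2] rv [-0.46 -0.04  0.06] F [ 0.   0.5 -0.4] op 0.08527432288003566
```

View pics/c1.png

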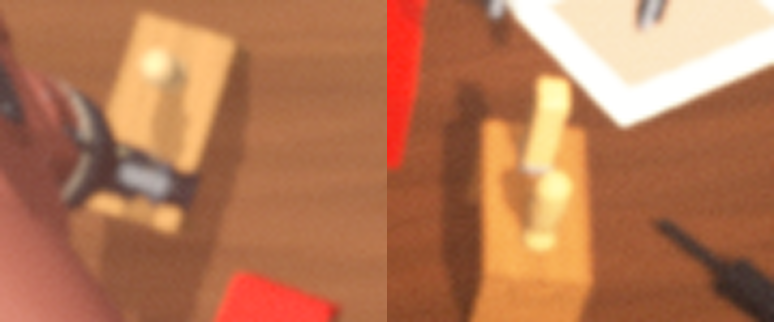

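```bash
python3 - <<'E'
from h import *
print(proj("scene",[(.458,.344,.2)]),proj("top",[(.458,.344,.2)]))
a=bot.read_camera("scene")[90:290,330:640,::-1];b=bot.read_camera("top")[150:350,100:280,::-1]
o=np.hstack([a,b]);cv2.imwrite("pics/c2.png",cv2.resize(o,(790,320),interpolation=cv2.INTER_CUBIC))
E
```

```text
[[425.56479053 137.36291956]] [[194.01174174 227.78489941]]
```

View pics/c2.png

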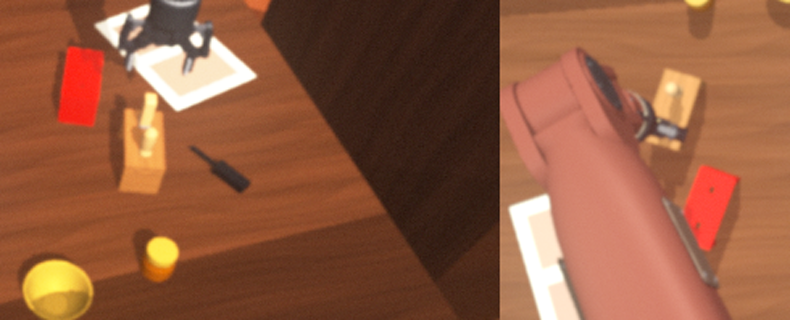

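```bash
python3 -m crank '[[40,0,0,0,0,0,1],[80,1,0,0,0,0,1],[115,1,0,0,0,0,1],[115,1,0,0,0,0,1]]'
python3 go.py .458 .347 .083 71.4
```

```text
time_s: 4.12
position: [0.4576, 0.3439, 0.0848]
orientation: [[-0.004, 0.328, 0.945], [-0.002, 0.945, -0.328], [-1.0, -0.003, -0.003]]
contact_force: [-0.2, -0.9, 0.9]
opening: 0.0857
t 4.125 pos [0.4576 0.3439 0.0848] q [ 0.52  0.5  -0.24  0.83  0.    0.85] shift [ 1.8  3.1 -0.6] rv [-0.54 -0.16  0.18] F [-0.2 -0.9  0.9] op 0.08567682716725493
```

```bash
python3 -m crank '[[0,2,0,0,0,0,1],[0,2,0,0,0,0,-1],[0,2,0,0,0,0,-1],[0,2,0,0,0,0,-1],[0,2,0,0,0,0,-1],[0,2,0,0,0,0,-1],[0,2,0,0,0,0,-1]]'
python3 go.py .458 .347 .083 71.4
```

```text
time_s: 5.0
position: [0.4601, 0.3475, 0.0867]
orientation: [[0.0, 0.327, 0.945], [0.0, 0.945, -0.327], [-1.0, 0.0, 0.0]]
contact_force: [0.2, -1.1, 6.2]
opening: 0.0192
t 5.0 pos [0.4601 0.3475 0.0867] q [ 0.52  0.5  -0.23  0.83 -0.    0.85] shift [ 3.7 -1.1 -1.8] rv [-0.49  0.02 -0.02] F [ 0.2 -1.1  6.2] op 0.019206372549762693
```

```bash
python3 -m crank '[[-5,2,0,0,0,0,-1],[-20,2,0,0,0,0,-1],[-50,2,0,0,0,0,-1],[-90,2,0,0,0,0,-1],[-130,2,0,0,0,0,-1],[-130,2,0,0,0,0,-1],[-130,2,0,0,0,0,-1]]'
python3 go.py .505 -.0565 .2 -18.7
python3 - <<'E'
from h import *
a=[]
for c,b in(("scene",(365,90,475,240)),("top",(140,180,250,330))):
    im=bot.read_camera(c)[:,:,::-1];a.append(cv2.resize(im[b[1]:b[3],b[0]:b[2]],None,fx=3.6,fy=3.6,interpolation=cv2.INTER_CUBIC))
cv2.imwrite("pics/c3.png",np.hstack(a))
E
```

```text
time_s: 5.88
position: [0.4603, 0.3491, 0.2162]
orientation: [[-0.0, 0.327, 0.945], [-0.0, 0.945, -0.327], [-1.0, -0.0, -0.0]]
contact_force: [-0.0, -0.6, -1.9]
opening: 0.0193
t 5.875 pos [0.4603 0.3491 0.2162] q [ 0.52  0.4  -0.03  1.14  0.    0.86] shift [  16.2 -368.7  174.9] rv [8.962e+01 0.000e+00 2.000e-02] F [-0.  -0.6 -1.9] op 0.019279848873166236
```

View pics/c3.png

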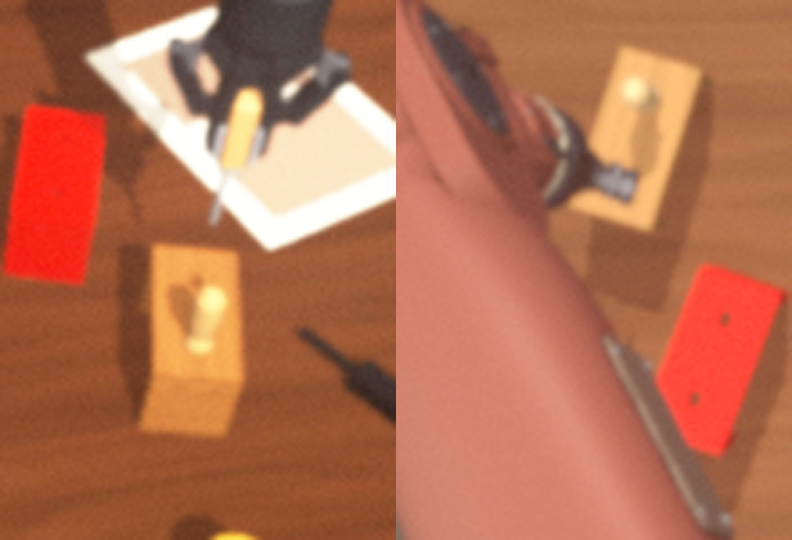

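```bash
python3 - <<'E'
from h import *
p=np.array([.4603,.3491,.2162])
for dz in(-.0717,.0583):print(proj("scene",p+[0,0,dz]))
# tilt candidates: tip shifted 10mm along tool y / z
for v in((.327,.945,0),(.945,-.327,0)):print(proj("scene",p+[0,0,-.0717]+.01*np.array(v)))
E
```

```text
[[423.65365503 151.68836218]]
[[433.36057104 117.24863195]]
[[427.17320205 152.05229883]]
[[423.68510877 154.19303336]]
```

```bash
python3 -m crank '[[-10,-30,15,10,0,0,-1],[-10,-85,40,20,0,0,-1],[-10,-140,65,30,0,0,-1],[-10,-195,90,40,0,0,-1],[-10,-250,115,50,0,0,-1],[-10,-300,140,60,0,0,-1],[-10,-340,160,70,0,0,-1],[-10,-365,175,80,0,0,-1],[-10,-369,180,90,0,0,-1],[-10,-369,180,90,0,0,-1]]'
python3 go.py .5154 -.0601 .185 -19
```

```text
time_s: 7.22
position: [0.5095, -0.0587, 0.2253]
orientation: [[-0.002, 0.945, -0.327], [0.001, -0.327, -0.945], [-1.0, -0.002, 0.0]]
contact_force: [0.3, 0.9, -1.4]
opening: 0.0192
t 7.225 pos [ 0.5095 -0.0587  0.2253] q [-0.26  0.27 -0.19  1.11  0.    1.65] shift [40.3  6.1 -0.6] rv [-0.08  0.01  0.11] F [ 0.3  0.9 -1.4] op 0.01922812322433665
```

```bash
python3 -m crank '[[20,6,0,0,0,0,-1],[45,6,0,0,0,0,-1],[62,6,-1,0,0,0,-1],[62,6,-1,0,0,0,-1],[62,6,-1,0,0,0,-1]]'
python3 go.py .5154 -.0601 .163 -19
python3 - <<'E'
from h import *
a=[];p=bot.get_state()["position"]-[0,0,.0717];print(p)
for c,b in(("scene",(250,150,330,250)),("top",(300,170,380,270))):
    im=np.ascontiguousarray(cv2.resize(bot.read_camera(c)[:,:,::-1],None,fx=5,fy=5,interpolation=cv2.INTER_CUBIC))
    for q,col in((p,(0,255,0)),(p+[0,0,.06],(0,255,0))):
        u=proj(c,q)[0];cv2.circle(im,(int(u[0]*5),int(u[1]*5)),3,col,-1)
    for q in rect((.505,-.0565,2.81),-.019,.019,-.007,.007,.08,20):
        u=proj(c,q)[0];cv2.circle(im,(int(u[0]*5),int(u[1]*5)),1,(0,0,255),-1)
    a.append(im[b[1]*5:b[3]*5,b[0]*5:b[2]*5])
cv2.imwrite("pics/c4.png",np.hstack(a))
E
```

```text
time_s: 7.85
position: [0.5161, -0.059, 0.1648]
orientation: [[0.0, 0.946, -0.325], [-0.0, -0.325, -0.946], [-1.0, 0.0, -0.0]]
contact_force: [1.3, -0.2, -0.9]
opening: 0.0196
t 7.85 pos [ 0.5161 -0.059   0.1648] q [-0.25  0.33 -0.28  0.96  0.    1.65] shift [ 1.8 -0.3  1.3] rv [ 0.05 -0.   -0.01] F [ 1.3 -0.2 -0.9] op 0.019572133622993856
[ 0.51610208 -0.05899844  0.0931031 ]
```

View pics/c4.png

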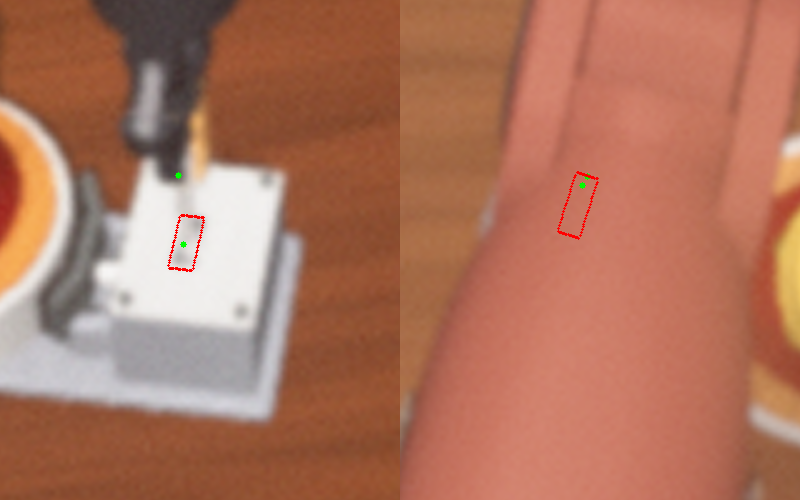

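```bash
python3 - <<'E'
from h import *
s=bot.get_state();R=s["orientation"];p=s["position"]-[0,0,.0717]
im=np.mean([bot.read_camera("scene") for _ in range(4)],0).astype(np.uint8)[:,:,::-1]
b=(265,150,315,210);k=12;o=cv2.resize(im[b[1]:b[3],b[0]:b[2]],None,fx=k,fy=k,interpolation=cv2.INTER_CUBIC)
o2=o.copy()
def line(pts,col,img):
    u=(proj("scene",pts)-[b[0]-.5,b[1]-.5])*k;cv2.polylines(img,[u.astype(np.int32)],False,col,1)
for off,col,im2 in((0,(0,255,0),o),(-.005,(255,0,0),o)):
    q=p+R[:,2]*off;X=R[:,2];Y=R[:,1]  # key x ~ tool z, key y ~ tool y
    for sy in(.002,):
        line([q+X*.0045+Y*sy+[0,0,h] for h in(0,.06)]+[q-X*.0045+Y*sy+[0,0,h] for h in(.06,0)]+[q+X*.0045+Y*sy],col,im2)
    line([q+X*.013+Y*.01+[0,0,h] for h in(.13,.06)]+[q-X*.013+Y*.01+[0,0,h] for h in(.06,.13)],col,im2)
line(rect((.505,-.0565,2.81),-.019,.019,-.007,.007,.08,20),(0,0,255),o)
cv2.imwrite("pics/c5.png",np.hstack([o2,o])[:600,:1200] if 0 else cv2.resize(np.hstack([o2,o]),(800,480)))
E
```

```text
(no output)
```

View pics/c5.png

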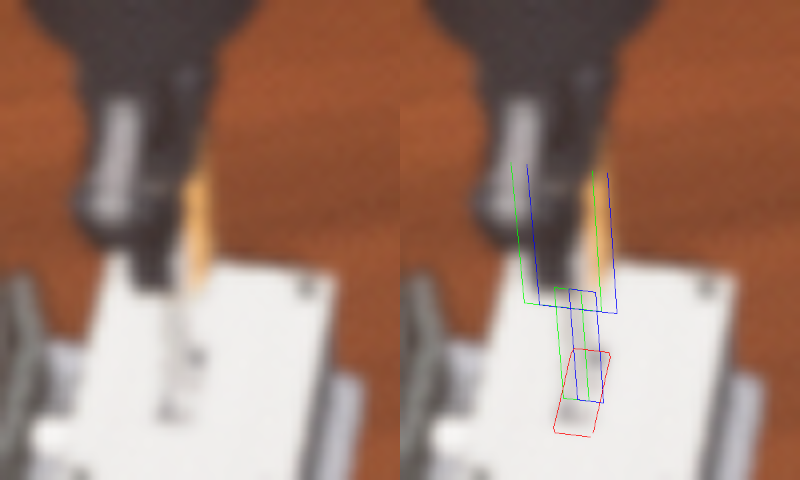

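```bash
cat > ck.py <<'E'
# ck.py FX FZ : print key tip in brake frame (mm) and force in brake axes; exit 1 past limits
import sys,numpy as np
from bench import bot
s=bot.get_state();c,n=np.cos(2.81),np.sin(2.81);R=np.array([[c,n,0],[-n,c,0],[0,0,1]])
tip=s["position"]-[.505,-.0565,.0717]+s["orientation"][:,2]*-.003
p=R@tip*1000;f=R@s["contact_force"];m=R@s["wrist_torque"]
print(f"t{s['time_s']:.2f} x{p[0]:.1f} y{p[1]:.1f} depth{80-p[2]:.1f} F{f.round(1)} M{m.round(2)} op{s['opening']*1000:.1f}",flush=True)
sys.exit(int(-f[0]>float(sys.argv[1]) or f[2]>float(sys.argv[2])))
E
python3 ck.py 9 9; K="python3 ck.py 5 4"
python3 -m crank '[[4,0,4,0,0,0,-1],[8,0,4,0,0,0,-1],[10,0,4,0,0,0,-1],[10,0,4,0,0,0,-1]]' >/dev/null; $K &&
python3 -m crank '[[1,0,0,0,0,0,-1],[2,0,0,0,0,0,-1]]' >/dev/null; $K &&
python3 -m crank '[[1,0,0,0,0,0,-1],[2,0,0,0,0,0,-1]]' >/dev/null; $K &&
python3 -m crank '[[1,0,0,0,0,0,-1],[2,0,0,0,0,0,-1]]' >/dev/null; $K
```

```text
t8.15 x-11.6 y-3.9 depth-13.1 F[ 0.6  0.3 -1.6] M[ 0.04 -0.06  0.02] op19.5
t8.65 x-11.1 y0.1 depth-2.4 F[ 1.1  0.1 -1.6] M[-0.   -0.05  0.01] op19.7
t8.90 x-11.4 y0.0 depth-0.7 F[-0.7  0.1 -0.2] M[-0.    0.02  0.04] op19.3
t9.15 x-11.3 y0.1 depth1.5 F[ 1.1  0.3 -0.8] M[-0.03  0.    0.02] op19.4
t9.40 x-11.3 y0.1 depth3.4 F[-0.2  0.2 -0.5] M[ 0.02  0.07 -0.01] op19.2
```

```bash
K="python3 ck.py 5 3.5"
python3 -m crank '[[2,0,0,0,0,0,-1],[4,0,0,0,0,0,-1]]' >/dev/null; $K &&
python3 -m crank '[[1,0,0,0,0,0,-1],[2,0,0,0,0,0,-1]]' >/dev/null; $K &&
python3 -m crank '[[1,0,0,0,0,0,-1],[2,0,0,0,0,0,-1]]' >/dev/null; $K &&
python3 -m crank '[[1,0,0,0,0,0,-1],[2,0,0,0,0,0,-1]]' >/dev/null; $K &&
python3 -m crank '[[1,0,0,0,0,0,-1],[2,0,0,0,0,0,-1]]' >/dev/null; $K &&
python3 -m crank '[[1,0,0,0,0,0,-1],[2,0,0,0,0,0,-1]]' >/dev/null; $K
```

```text
t9.65 x-11.3 y0.1 depth7.5 F[-0.1 -0.1 -0.8] M[ 0.02 -0.    0.03] op19.5
t9.90 x-11.3 y0.1 depth9.4 F[-0.   0.4 -0.2] M[-0.02  0.    0.01] op19.4
t10.15 x-11.3 y0.1 depth11.4 F[-0.4 -0.3 -1. ] M[ 0.02 -0.   -0.02] op19.3
t10.40 x-11.3 y0.1 depth13.4 F[-0.6  0.  -1.8] M[0.05 0.02 0.05] op19.4
t10.65 x-12.1 y0.1 depth14.7 F[-0.5  0.1  7.8] M[0.07 0.13 0.01] op19.5
t10.65 x-12.1 y0.1 depth14.7 F[-0.5  0.1  7.8] M[0.07 0.13 0.01] op19.5
```

```bash
K="python3 ck.py 5 3.5"
python3 -m crank '[[-3,0,0,0,0,0,-1],[-3,2,0,0,0,0,-1],[-3,2,0,0,0,0,-1]]' >/dev/null; $K &&
python3 -m crank '[[1,0,0,0,0,0,-1],[2,0,0,0,0,0,-1]]' >/dev/null; $K &&
python3 -m crank '[[1,0,0,0,0,0,-1],[2,0,0,0,0,0,-1]]' >/dev/null; $K &&
python3 -m crank '[[1,0,0,0,0,0,-1],[2,0,0,0,0,0,-1]]' >/dev/null; $K &&
python3 -m crank '[[1,0,0,0,0,0,-1],[2,0,0,0,0,0,-1]]' >/dev/null; $K
```

```text
t11.03 x-13.4 y0.1 depth12.5 F[-1.3  0.8 -0.5] M[ 0.06 -0.01  0.01] op19.5
t11.28 x-13.3 y0.1 depth14.3 F[1.2 0.4 4.5] M[ 0.05 -0.16 -0.04] op19.5
t11.28 x-13.3 y0.1 depth14.3 F[1.2 0.4 4.5] M[ 0.05 -0.16 -0.04] op19.5
t11.28 x-13.3 y0.1 depth14.3 F[1.2 0.4 4.5] M[ 0.05 -0.16 -0.04] op19.5
t11.28 x-13.3 y0.1 depth14.3 F[1.2 0.4 4.5] M[ 0.05 -0.16 -0.04] op19.5
```

```bash
K="python3 ck.py 5 3.5"
python3 -m crank '[[-7,0,0,0,0,0,-1],[-7,-5,0,0,0,0,-1],[-7,-9,0,0,0,0,-1],[-7,-9,0,0,0,0,-1]]' >/dev/null; $K &&
python3 -m crank '[[2,0,0,0,0,0,-1],[4,0,0,0,0,0,-1]]' >/dev/null; $K &&
python3 -m crank '[[1,0,0,0,0,0,-1],[2,0,0,0,0,0,-1]]' >/dev/null; $K &&
python3 -m crank '[[1,0,0,0,0,0,-1],[2,0,0,0,0,0,-1]]' >/dev/null; $K &&
python3 -m crank '[[1,0,0,0,0,0,-1],[2,0,0,0,0,0,-1]]' >/dev/null; $K &&
python3 -m crank '[[1,0,0,0,0,0,-1],[1,0,0,0,0,0,-1]]' >/dev/null; $K
```

```text
t11.78 x-3.8 y0.0 depth7.4 F[ 0.8  1.2 -1.4] M[-0.01  0.05 -0.04] op19.3
t12.03 x-4.3 y0.1 depth11.6 F[ 0.4  0.1 -1.3] M[-0.02  0.01  0.01] op19.0
t12.28 x-4.3 y0.1 depth13.5 F[ 0.4  0.1 -1. ] M[ 0.05 -0.01 -0.02] op19.2
t12.53 x-4.3 y0.1 depth15.4 F[-0.1  0.  -1.6] M[-0.01 -0.02  0.02] op19.0
t12.78 x-4.3 y0.1 depth17.4 F[ 1.4 -0.5 -2.1] M[-0.04 -0.01  0.  ] op19.4
t13.03 x-4.2 y0.1 depth18.5 F[ 0.1 -0.5 -0.2] M[ 0.04 -0.02 -0.03] op19.1
```

```bash
K="python3 ck.py 6.2 5"
p(){ :; }
python3 -m crank '[[0,-1,0,0,0,0,-1],[0,-2,0,0,0,0,-1]]' >/dev/null; $K &&
python3 -m crank '[[0,-1,0,0,0,0,-1],[0,-2,0,0,0,0,-1]]' >/dev/null; $K &&
python3 -m crank '[[0,-1,0,0,0,0,-1],[0,-2,0,0,0,0,-1]]' >/dev/null; $K &&
python3 -m crank '[[0,-1,0,0,0,0,-1],[0,-2,0,0,0,0,-1]]' >/dev/null; $K &&
python3 -m crank '[[0,-1,0,0,0,0,-1],[0,-2,0,0,0,0,-1]]' >/dev/null; $K
```

```text
t13.28 x-2.2 y0.1 depth18.3 F[ 1.2  0.5 -0.7] M[ 0.02 -0.03  0.  ] op19.2
t13.53 x-1.2 y0.1 depth18.1 F[-4.6 -0.1 -3.7] M[-0.03  1.24  0.  ] op19.3
t13.78 x1.0 y0.1 depth18.1 F[-5.4  0.6 -1.9] M[ 0.08  1.34 -0.02] op19.1
t14.03 x3.5 y0.1 depth18.2 F[-4.5  0.4 -2.8] M[ 0.04  1.3  -0.01] op19.3
t14.28 x5.7 y0.1 depth18.4 F[-5.6  0.1 -2.1] M[ 0.02  1.42 -0.02] op19.1
```

```bash
sed -i 's/-f\[0\]>float(sys.argv\[1\])/m[1]\/.275>float(sys.argv[1])/; s/ op{s/ f{m[1]\/.275:.2f} op{s/' ck.py; K="python3 ck.py 6.2 5"
python3 -m crank '[[0,-1,0,0,0,0,-1],[0,-2,0,0,0,0,-1]]' >/dev/null; $K &&
python3 -m crank '[[0,-1,0,0,0,0,-1],[0,-2,0,0,0,0,-1]]' >/dev/null; $K &&
python3 -m crank '[[0,-1,0,0,0,0,-1],[0,-2,0,0,0,0,-1]]' >/dev/null; $K &&
python3 -m crank '[[0,-1,0,0,0,0,-1],[0,-1.5,0,0,0,0,-1]]' >/dev/null; $K
```

```text
t14.53 x7.7 y0.0 depth18.3 F[-5.5  0.6 -2.2] M[ 0.01  1.41 -0.05] f5.14 op19.5
t14.78 x9.6 y0.0 depth18.3 F[-5.2 -0.2 -2.2] M[ 0.03  1.46 -0.  ] f5.29 op19.5
t15.03 x11.6 y0.0 depth18.3 F[-5.4  0.6 -1.7] M[ 0.08  1.42 -0.04] f5.17 op19.7
t15.28 x13.2 y0.0 depth18.3 F[-4.1  0.6 -1.6] M[-0.02  1.33  0.05] f4.82 op19.2
```

```bash
K="python3 ck.py 5.9 4"
python3 -m crank '[[0,1,0,0,0,0,-1],[-6,1,0,0,0,0,-1],[-10,5,0,0,0,0,-1],[-10,12,0,0,0,0,-1],[-10,19,0,0,0,0,-1],[-9,19,0,0,0,0,-1]]' >/dev/null; $K &&
python3 -m crank '[[2.5,0,0,0,0,0,-1],[5,0,0,0,0,0,-1]]' >/dev/null; $K &&
python3 -m crank '[[2,0,0,0,0,0,-1],[4,0,0,0,0,0,-1],[4,0,0,0,0,0,-1]]' >/dev/null; $K &&
python3 -m crank '[[0,-1,0,0,0,0,-1],[0,-2,0,0,0,0,-1]]' >/dev/null; $K &&
python3 -m crank '[[0,-0.8,0,0,0,0,-1],[0,-1.5,0,0,0,0,-1]]' >/dev/null; $K &&
python3 -m crank '[[0,-0.8,0,0,0,0,-1],[0,-1.5,0,0,0,0,-1]]' >/dev/null; $K &&
python3 -m crank '[[0,-0.8,0,0,0,0,-1],[0,-1.5,0,0,0,0,-1]]' >/dev/null; $K &&
python3 -m crank '[[0,-0.8,0,0,0,0,-1],[0,-1.5,0,0,0,0,-1]]' >/dev/null; $K &&
python3 -m crank '[[0,-0.8,0,0,0,0,-1],[0,-1.5,0,0,0,0,-1]]' >/dev/null; $K &&
python3 -m crank '[[0,-0.8,0,0,0,0,-1],[0,-1.5,0,0,0,0,-1]]' >/dev/null; $K
```

```text
t16.02 x-6.4 y0.1 depth9.6 F[ 0.2  0.6 -1.8] M[ 0.   -0.03 -0.01] f-0.11 op19.5
t16.27 x-5.5 y0.1 depth14.7 F[ 0.1  0.4 -2. ] M[ 0.04 -0.03  0.03] f-0.13 op19.5
t16.65 x-5.6 y0.1 depth18.5 F[-0.5 -0.6 -2.3] M[0.   0.05 0.  ] f0.18 op19.4
t16.90 x-3.8 y0.1 depth18.3 F[ 1.   0.8 -0.8] M[ 0.03 -0.03 -0.01] f-0.09 op19.3
t17.15 x-3.1 y0.1 depth18.2 F[-3.7 -0.1 -3.2] M[-0.01  1.   -0.04] f3.65 op19.4
t17.40 x-1.5 y0.1 depth18.1 F[-4.2 -0.2 -1. ] M[0.04 1.18 0.04] f4.29 op19.5
t17.65 x0.3 y0.1 depth18.1 F[-5.   0.4  0.3] M[-0.03  1.23  0.04] f4.49 op19.3
t17.90 x2.0 y0.1 depth18.2 F[-4.4 -0.1  2. ] M[ 0.04  1.2  -0.04] f4.36 op19.2
t18.15 x3.8 y0.1 depth18.3 F[-5.1 -0.1  0.7] M[0.07 1.17 0.04] f4.24 op19.3
t18.40 x5.4 y0.1 depth18.5 F[-4.   0.1 -0.7] M[ 0.04  1.3  -0.02] f4.72 op19.3
```

```bash
K="python3 ck.py 5.9 4"; S='[[0,-0.8,0,0,0,0,-1],[0,-1.5,0,0,0,0,-1]]'
python3 -m crank '[[0,-0.8,0,0,0,0,-1],[0,-1.5,0,0,0,0,-1]]' >/dev/null; $K &&
python3 -m crank '[[0,-0.8,0,0,0,0,-1],[0,-1.5,0,0,0,0,-1]]' >/dev/null; $K &&
python3 -m crank '[[0,-0.8,0,0,0,0,-1],[0,-1.5,0,0,0,0,-1]]' >/dev/null; $K &&
python3 -m crank '[[0,-0.8,0,0,0,0,-1],[0,-1.5,0,0,0,0,-1]]' >/dev/null; $K &&
python3 -m crank '[[0,-0.8,0,0,0,0,-1],[0,-1.5,0,0,0,0,-1]]' >/dev/null; $K &&
python3 -m crank '[[0,1,0,0,0,0,-1],[-6,1,0,0,0,0,-1],[-10,5,0,0,0,0,-1],[-10,12,0,0,0,0,-1],[-10,19,0,0,0,0,-1],[-9,19,0,0,0,0,-1]]' >/dev/null; $K &&
python3 -m crank '[[2.5,0,0,0,0,0,-1],[5,0,0,0,0,0,-1]]' >/dev/null; $K &&
python3 -m crank '[[2,0,0,0,0,0,-1],[4,0,0,0,0,0,-1],[4,0,0,0,0,0,-1]]' >/dev/null; $K &&
python3 -m crank '[[0,-1,0,0,0,0,-1],[0,-2,0,0,0,0,-1]]' >/dev/null; $K &&
python3 -m crank '[[0,-0.8,0,0,0,0,-1],[0,-1.5,0,0,0,0,-1]]' >/dev/null; $K &&
python3 -m crank '[[0,-0.8,0,0,0,0,-1],[0,-1.5,0,0,0,0,-1]]' >/dev/null; $K &&
python3 -m crank '[[0,-0.8,0,0,0,0,-1],[0,-1.5,0,0,0,0,-1]]' >/dev/null; $K &&
python3 -m crank '[[0,-0.8,0,0,0,0,-1],[0,-1.5,0,0,0,0,-1]]' >/dev/null; $K &&
python3 -m crank '[[0,-0.8,0,0,0,0,-1],[0,-1.5,0,0,0,0,-1]]' >/dev/null; $K &&
python3 -m crank '[[0,-0.8,0,0,0,0,-1],[0,-1.5,0,0,0,0,-1]]' >/dev/null; $K
```

```text
t18.65 x6.8 y0.1 depth18.5 F[-4.9  0.2 -2.9] M[ 0.07  1.42 -0.05] f5.17 op19.3
t18.90 x8.2 y0.1 depth18.5 F[-5.1  0.5 -2.2] M[ 0.08  1.49 -0.04] f5.43 op19.3
t19.15 x9.5 y0.0 depth18.4 F[-4.9  0.5 -1.9] M[0.02 1.63 0.02] f5.93 op19.6
t19.15 x9.5 y0.0 depth18.4 F[-4.9  0.5 -1.9] M[0.02 1.63 0.02] f5.93 op19.6
t19.15 x9.5 y0.0 depth18.4 F[-4.9  0.5 -1.9] M[0.02 1.63 0.02] f5.93 op19.6
t19.15 x9.5 y0.0 depth18.4 F[-4.9  0.5 -1.9] M[0.02 1.63 0.02] f5.93 op19.6
t19.15 x9.5 y0.0 depth18.4 F[-4.9  0.5 -1.9] M[0.02 1.63 0.02] f5.93 op19.6
t19.15 x9.5 y0.0 depth18.4 F[-4.9  0.5 -1.9] M[0.02 1.63 0.02] f5.93 op19.6
t19.15 x9.5 y0.0 depth18.4 F[-4.9  0.5 -1.9] M[0.02 1.63 0.02] f5.93 op19.6
t19.15 x9.5 y0.0 depth18.4 F[-4.9  0.5 -1.9] M[0.02 1.63 0.02] f5.93 op19.6
t19.15 x9.5 y0.0 depth18.4 F[-4.9  0.5 -1.9] M[0.02 1.63 0.02] f5.93 op19.6
t19.15 x9.5 y0.0 depth18.4 F[-4.9  0.5 -1.9] M[0.02 1.63 0.02] f5.93 op19.6
t19.15 x9.5 y0.0 depth18.4 F[-4.9  0.5 -1.9] M[0.02 1.63 0.02] f5.93 op19.6
t19.15 x9.5 y0.0 depth18.4 F[-4.9  0.5 -1.9] M[0.02 1.63 0.02] f5.93 op19.6
t19.15 x9.5 y0.0 depth18.4 F[-4.9  0.5 -1.9] M[0.02 1.63 0.02] f5.93 op19.6
```

```bash
K="python3 ck.py 6.6 4"
python3 -m crank '[[0,0,0,0,0,0,-1]]' >/dev/null; $K &&
python3 -m crank '[[0,-0.5,0,0,0,0,-1],[0,-1,0,0,0,0,-1]]' >/dev/null; $K &&
python3 -m crank '[[0,-0.5,0,0,0,0,-1],[0,-1,0,0,0,0,-1]]' >/dev/null; $K
```

```text
t19.27 x9.6 y0.0 depth18.3 F[-4.1 -0.  -1.7] M[ 0.06  1.44 -0.01] f5.22 op19.3
t19.52 x10.4 y0.0 depth18.3 F[-5.8  0.1 -2.2] M[ 0.04  1.65 -0.04] f6.02 op19.6
t19.77 x11.3 y0.0 depth18.2 F[-5.9  0.2 -1.4] M[-0.01  1.71 -0.02] f6.23 op19.3
```

```bash
K="python3 ck.py 7.0 4"
python3 -m crank '[[0,-0.5,0,0,0,0,-1],[0,-1,0,0,0,0,-1]]' >/dev/null; $K &&
python3 -m crank '[[0,-0.5,0,0,0,0,-1],[0,-1,0,0,0,0,-1]]' >/dev/null; $K &&
python3 -m crank '[[0,0,0,0,0,0,-1]]' >/dev/null; $K
```

```text
t20.02 x12.1 y0.0 depth18.2 F[-6.4 -0.  -1.4] M[0.   1.79 0.01] f6.50 op19.6
t20.27 x13.0 y0.0 depth18.1 F[-6.   0.3 -1.4] M[0.11 1.92 0.04] f6.99 op19.7
t20.40 x13.0 y0.0 depth18.1 F[-6.1  0.  -2.1] M[ 0.02  1.82 -0.  ] f6.62 op19.7
```

```bash
K="python3 ck.py 6.3 4"
python3 -m crank '[[0,1,0,0,0,0,-1],[-6,1,0,0,0,0,-1],[-10,5,0,0,0,0,-1],[-10,12,0,0,0,0,-1],[-10,19,0,0,0,0,-1],[-9,19,0,0,0,0,-1]]' >/dev/null; $K &&
python3 -m crank '[[2.5,0,0,0,0,0,-1],[5,0,0,0,0,0,-1]]' >/dev/null; $K &&
python3 -m crank '[[2,0,0,0,0,0,-1],[4,0,0,0,0,0,-1],[4,0,0,0,0,0,-1]]' >/dev/null; $K &&
python3 -m crank '[[0,-0.8,0,0,0,0,-1],[0,-1.5,0,0,0,0,-1]]' >/dev/null; $K &&
python3 -m crank '[[0,-0.5,0,0,0,0,-1],[0,-1,0,0,0,0,-1]]' >/dev/null; $K &&
python3 -m crank '[[0,-0.5,0,0,0,0,-1],[0,-1,0,0,0,0,-1]]' >/dev/null; $K &&
python3 -m crank '[[0,-0.5,0,0,0,0,-1],[0,-1,0,0,0,0,-1]]' >/dev/null; $K &&
python3 -m crank '[[0,-0.5,0,0,0,0,-1],[0,-1,0,0,0,0,-1]]' >/dev/null; $K
```

```text
t21.15 x-5.8 y0.1 depth9.6 F[ 0.4 -0.1 -1.4] M[-0.04 -0.04 -0.  ] f-0.16 op19.6
t21.40 x-5.0 y0.1 depth14.7 F[ 0.3 -1.3 -0.9] M[-0.04  0.02  0.02] f0.08 op19.3
t21.77 x-5.2 y0.1 depth18.5 F[ 0.2  0.2 -0.5] M[ 0.   -0.03  0.01] f-0.12 op19.5
t22.02 x-4.0 y0.1 depth18.3 F[-2.   0.6 -2.5] M[0.01 0.44 0.01] f1.60 op19.7
t22.27 x-3.6 y0.1 depth18.2 F[-5.  -0.3 -4. ] M[-0.06  1.26  0.05] f4.59 op19.7
t22.52 x-2.7 y0.1 depth18.1 F[-5.7 -0.5 -3.7] M[ 0.03  1.54 -0.02] f5.61 op19.6
t22.77 x-1.9 y0.1 depth18.0 F[-5.7 -0.9 -3.3] M[ 0.02  1.73 -0.04] f6.29 op19.4
t23.02 x-1.2 y0.1 depth17.9 F[-6.3 -0.1 -4. ] M[-0.02  1.81 -0.04] f6.57 op19.4
```

```bash
K="python3 ck.py 7.6 4"
python3 -m crank '[[0,-0.5,0,0,0,0,-1],[0,-0.5,0,0,0,0,-1]]' >/dev/null; $K &&
python3 -m crank '[[0,-0.5,0,0,0,0,-1],[0,-0.5,0,0,0,0,-1]]' >/dev/null; $K &&
python3 -m crank '[[0,-0.5,0,0,0,0,-1],[0,-0.5,0,0,0,0,-1]]' >/dev/null; $K &&
python3 -m crank '[[0,-0.5,0,0,0,0,-1],[0,-0.5,0,0,0,0,-1]]' >/dev/null; $K && python3 -m crank '[[0,0,0,0,0,0,-1]]' >/dev/null; $K
```

```text
t23.27 x-0.7 y0.1 depth17.9 F[-5.7  0.3 -3.6] M[ 0.02  1.85 -0.03] f6.72 op19.4
t23.52 x-0.3 y0.1 depth17.9 F[-6.4 -0.7 -4.2] M[ 0.04  1.9  -0.  ] f6.90 op18.9
t23.77 x0.1 y0.1 depth17.8 F[-7.1  0.1 -3.4] M[-0.02  1.95  0.02] f7.10 op19.0
t24.02 x0.5 y0.1 depth17.8 F[-5.9 -0.6 -4. ] M[0.02 2.08 0.04] f7.55 op19.4
t24.15 x0.5 y0.1 depth17.8 F[-7.4 -0.5 -3.3] M[-0.03  2.03 -0.01] f7.38 op19.7
```

```bash
K="python3 ck.py 8.5 4"
python3 -m crank '[[0,-0.5,0,0,0,0,-1],[0,-0.5,0,0,0,0,-1]]' >/dev/null; $K &&
python3 -m crank '[[0,-0.5,0,0,0,0,-1],[0,-0.5,0,0,0,0,-1]]' >/dev/null; $K &&
python3 -m crank '[[0,-0.5,0,0,0,0,-1],[0,-0.5,0,0,0,0,-1]]' >/dev/null; $K && python3 -m crank '[[0,0,0,0,0,0,-1]]' >/dev/null; $K;python3 -m crank '[[0,0,0,0,0,0,-1]]' >/dev/null; $K
```

```text
t24.40 x0.9 y0.1 depth17.8 F[-6.9 -0.6 -3.9] M[0.01 2.12 0.01] f7.71 op19.5
t24.65 x1.3 y0.1 depth17.8 F[-8.1  0.  -4.9] M[-0.    2.2   0.06] f7.99 op19.5
t24.90 x1.7 y0.1 depth17.8 F[-8.2  0.2 -5.1] M[-0.04  2.3  -0.04] f8.37 op19.4
t25.02 x1.7 y0.1 depth17.8 F[-7.3 -0.9 -4.8] M[ 0.05  2.26 -0.06] f8.23 op19.2
t25.15 x1.7 y0.1 depth17.8 F[-6.9 -0.5 -3.8] M[0.01 2.26 0.03] f8.22 op19.3
```

```bash
K="python3 ck.py 5 4"
python3 -m crank '[[0,1,0,0,0,0,-1],[0,2.5,0,0,0,0,-1],[0,3.5,0,0,0,0,-1],[0,3.5,0,0,0,0,-1]]' >/dev/null; $K;
python3 -m crank '[[-5,0,0,0,0,0,-1],[-15,0,0,0,0,0,-1],[-35,0,0,0,0,0,-1],[-65,0,0,0,0,0,-1],[-80,0,0,0,0,0,-1],[-80,0,0,0,0,0,-1]]' >/dev/null; $K; python3 go.py .4602 .3480 .216 71
```

```text
t25.65 x0.6 y0.1 depth18.5 F[-1.1  0.5 -1.2] M[-0.01  0.33 -0.04] f1.21 op19.3
t26.40 x-0.3 y-0.0 depth-62.5 F[-0.7  0.2 -1.7] M[-0.01 -0.03  0.03] f-0.09 op19.3
t 26.4 pos [ 0.5043 -0.0594  0.2142] q [-0.26  0.27 -0.23  1.07  0.    1.64] shift [  -2.1 -174.9 -370.6] rv [-9.008e+01  7.000e-02 -9.000e-02] F [ 0.6 -0.4 -1.7] op 0.019301750854018633
```

```bash
python3 -m crank '[[-12,-15,-30,-10,0,0,-1],[-12,-40,-85,-20,0,0,-1],[-12,-65,-140,-30,0,0,-1],[-12,-90,-195,-40,0,0,-1],[-12,-115,-250,-50,0,0,-1],[-12,-140,-300,-60,0,0,-1],[-12,-160,-340,-70,0,0,-1],[-12,-172,-365,-80,0,0,-1],[-12,-175,-371,-90,0,0,-1],[-12,-175,-371,-90,0,0,-1]]' >/dev/null;python3 -m crank '[[0,0,0,0,0,0,-1],[0,0,0,0,0,0,-1],[0,0,0,0,0,0,-1]]' 
python3 go.py .4602 .3480 .166 71
python3 - <<'E'
from h import *
s=bot.get_state();R=s["orientation"];p=s["position"]-[0,0,.0717]+R[:,2]*-.003
im=np.mean([bot.read_camera("scene") for _ in range(4)],0).astype(np.uint8)[:,:,::-1]
b=(400,100,460,190);k=6;o=cv2.resize(im[b[1]:b[3],b[0]:b[2]],None,fx=k,fy=k,interpolation=cv2.INTER_CUBIC)
o2=o.copy()
def line(pts,col):
    u=(proj("scene",pts)-[b[0]-.5,b[1]-.5])*k;cv2.polylines(o,[u.astype(np.int32)],False,col,1)
X,Y=R[:,2],R[:,1]
line([p+X*.0045+[0,0,h] for h in(0,.06)],(0,255,0));line([p-X*.0045+[0,0,h] for h in(0,.06)],(0,255,0));line([p-Y*.002,p+Y*.002],(0,255,0))
for sy in(.01,-.01):line([p+X*.013+Y*sy+[0,0,h] for h in(.06,.13)],(255,0,0))
line(rect((.459,.3477,-.324),-.007,.007,-.005,.005,.075,20),(0,0,255))
cv2.imwrite("pics/c6.png",np.hstack([o2,o]))
E
```

```text
time_s: 28.02
position: [0.4599, 0.3481, 0.2254]
orientation: [[0.0, 0.329, 0.944], [0.0, 0.944, -0.329], [-1.0, 0.0, 0.0]]
contact_force: [0.6, -0.8, -1.8]
opening: 0.0193
t 28.025 pos [0.4599 0.3481 0.2254] q [ 0.52  0.39 -0.02  1.16  0.    0.86] shift [59.4  0.   0.3] rv [-0.19  0.   -0.  ] F [ 0.6 -0.8 -1.8] op 0.01925378380873914
```

View pics/c6.png

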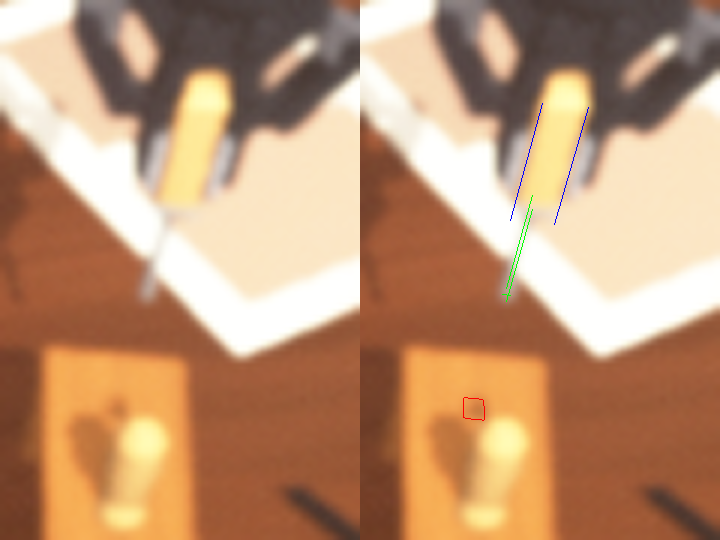

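```bash
K="python3 ck.py 99 4"
python3 -m crank '[[30,0,0,0,0,0,-1],[60,0,0,0,0,0,-1],[74,0,0,0,0,0,-1],[74,0,0,0,0,0,-1],[74,0,0,0,0,0,-1]]' ; $K &&
python3 -m crank '[[2,0,0,0,0,0,-1],[4,0,0,0,0,0,-1]]' >/dev/null; $K &&
python3 -m crank '[[2,0,0,0,0,0,-1],[4,0,0,0,0,0,-1]]' >/dev/null; $K &&
python3 -m crank '[[2,0,0,0,0,0,-1],[4,0,0,0,0,0,-1]]' >/dev/null; $K &&
python3 -m crank '[[2,0,0,0,0,0,-1],[4,0,0,0,0,0,-1]]' ; $K
```

```text
time_s: 28.85
position: [0.4604, 0.3489, 0.1524]
orientation: [[0.001, 0.327, 0.945], [0.001, 0.945, -0.327], [-1.0, 0.001, 0.001]]
contact_force: [0.9, -0.1, -0.3]
opening: 0.0196
t28.85 x177.2 y-368.8 depth-0.7 F[-0.9 -0.2 -0.3] M[-0.02  0.07  0.01] f0.25 op19.6
t29.10 x177.4 y-368.5 depth3.9 F[-0.8 -0.1 -0.7] M[-0.    0.03 -0.  ] f0.12 op19.4
t29.35 x177.6 y-368.2 depth8.5 F[-0.2 -0.4  0. ] M[ 0.   -0.06  0.  ] f-0.21 op19.4
t29.60 x177.6 y-368.2 depth12.6 F[ 0.5  0.1 -1.2] M[-0.   -0.03  0.02] f-0.11 op19.4
time_s: 29.85
position: [0.4597, 0.3485, 0.1352]
orientation: [[-0.0, 0.327, 0.945], [-0.0, 0.945, -0.327], [-1.0, -0.0, -0.0]]
contact_force: [0.0, 0.4, -1.7]
opening: 0.0193
t29.85 x177.7 y-368.2 depth16.5 F[ 0.1 -0.4 -1.7] M[-0.06 -0.02  0.03] f-0.06 op19.3
```

```bash
K="python3 ck.py 99 5"
python3 -m crank '[[8,0,0,0,0,0,-1],[16,0,0,0,0,0,-1],[22,0,0,0,0,0,-1]]' >/dev/null; $K &&
python3 -m crank '[[8,0,0,0,0,0,-1],[16,0,0,0,0,0,-1],[21,0,0,0,0,0,-1],[22,0,0,0,0,0,-1]]' >/dev/null; $K &&
python3 -m crank '[[1,0,0,0,0,0,-1],[2,0,0,0,0,0,-1]]' >/dev/null; $K &&
python3 -m crank '[[1,0,0,0,0,0,-1],[2,0,0,0,0,0,-1]]' ; $K
```

```text
t30.23 x177.9 y-368.0 depth39.2 F[ 0.4 -0.5 -0.8] M[-0.02 -0.03 -0.04] f-0.11 op19.5
t30.73 x177.8 y-368.0 depth60.8 F[-0.1 -0.4 -1.6] M[0.03 0.01 0.  ] f0.02 op19.7
t30.98 x177.5 y-368.4 depth62.2 F[ 0.7  0.7 -0.9] M[-0.03  0.    0.06] f0.02 op19.4
time_s: 31.22
position: [0.4598, 0.3485, 0.0874]
orientation: [[0.0, 0.327, 0.945], [0.0, 0.945, -0.327], [-1.0, 0.0, 0.0]]
contact_force: [-0.0, 0.6, -0.9]
opening: 0.0189
t31.23 x177.6 y-368.3 depth64.3 F[ 0.2 -0.6 -0.9] M[-0.    0.07  0.04] f0.27 op18.9
```

```bash
python3 -m crank '[[0.5,0,0,0,0,0,-1],[0.5,0,0,0,0,0,-0.4],[0.5,0,0,0,0,0,-0.3],[0.5,0,0,0,0,0,0],[0.5,0,0,0,0,0,0.5],[0.5,0,0,0,0,0,1],[0.5,0,0,0,0,0,1],[0.5,0,0,0,0,0,1]]'
python3 -m crank '[[-10,0,0,0,0,0,1],[-40,0,0,0,0,0,1],[-90,0,0,0,0,0,1],[-140,0,0,0,0,0,1],[-160,0,0,0,0,0,1],[-160,-60,0,0,0,0,1],[-160,-120,0,0,0,0,1],[-160,-140,0,0,0,0,1],[-160,-140,0,0,0,0,1]]'
python3 - <<'E'
from h import *
a=[]
for c,b in(("scene",(250,110,470,290)),("top",(180,180,400,360))):
    im=bot.read_camera(c)[:,:,::-1];a.append(cv2.resize(im[b[1]:b[3],b[0]:b[2]],None,fx=1.8,fy=1.8,interpolation=cv2.INTER_CUBIC))
im=bot.read_camera("scene")[:,:,::-1];z=cv2.resize(im[130:220,395:470],None,fx=3.6,fy=3.6,interpolation=cv2.INTER_CUBIC)
o=np.hstack([a[0],cv2.resize(z,(270,324))]);cv2.imwrite("pics/c7.png",o)
E
```

```text
time_s: 32.22
position: [0.4597, 0.3485, 0.0868]
orientation: [[0.0, 0.327, 0.945], [0.0, 0.945, -0.327], [-1.0, 0.0, 0.0]]
contact_force: [0.6, 0.1, 0.6]
opening: 0.0853
time_s: 33.35
position: [0.4141, 0.2156, 0.2478]
orientation: [[0.001, 0.329, 0.944], [0.001, 0.944, -0.329], [-1.0, 0.001, 0.001]]
contact_force: [0.0, -0.3, 0.4]
opening: 0.0852
```

View pics/c7.png

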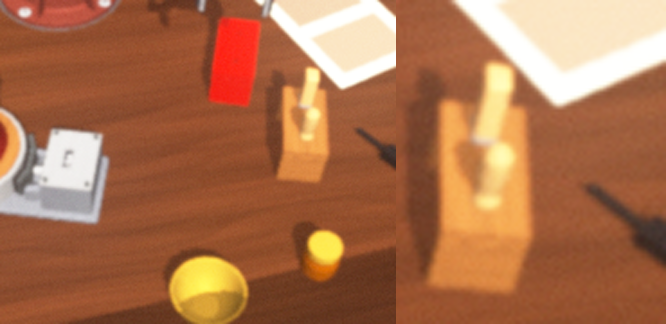

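```bash
python3 -c "
from bench import bot
print(bot.job_done())"
```

```text
the job is handed in; nothing more can be done
None
```

I took up the brake until the shoe bore on the rim at about 8 N at the teeth, put the key back upright in its hole, and handed the job in at about 34 s. I can't tell the verdict, since handing in reports none.

- **Adjusting:** I pushed the star wheel towards +x in three strokes, roughly two and a quarter teeth in all. Turning took 4–5 N while the shoe was clear. The resistance then climbed, and I stopped in the middle of the 7–9 N band without reaching 11 N.
- **Readings that disagreed:** at the stop the direct force readings were noisy, between 6.9 and 8.2 N. The wrist moment gave a steadier 8.2–8.4 N. The climb was also gentler than 30 N a tooth, mostly because the arm itself gave a little.
- **Damage limits:** while searching for a gap between the teeth, the key twice landed on a tooth. The most I read was about 8 N, well under the 25 N limit.
- **Last checks:** the final picture shows the key standing in the stand as at the start. The awl, bowl and jar look undisturbed, and the arm is clear with the gripper open. The head was outside that last crop, and I did not look at it again before handing in.
- **Black look-alike:** it was still toppling in the first pictures and now lies flat on the table. The arm never went near it.

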